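Make up a rework kit and an inspection kit in two nested kit trays

ROBOT

A 6-joint arm with a two-finger parallel gripper is mounted at the origin on a cart in front of the work surface, level with it; the furniture and walls round the work are solid. World frame = base frame: x ahead of the robot, y to its left, z up, the work surface at z = 0. Lengths are in m, angles in degrees, forces in N, time in s.
With the tool pointing down it reaches from about 0.4 to 0.825 m from the base axis. Payload 7 kg.
Tool frame: the origin (TCP) lies midway between the tips of the shut fingers; the grasp point (between the pads) lies 19 mm behind it (ctrl.grip_point_offset is the distance from the TCP to the grasp point, in m); x points along the fingers, y is the direction in which the jaws open and shut, and the axes are right-handed (so a half turn about x gives the same grasp; the last joint's range is limited). The gripper opens to 88 mm and grips with 3 to 60 N. Pads are 19 mm wide; open, the fingers measure 130 mm over their backs; the gripper's body (78 mm by 193 mm) begins 47 mm behind the grasp point.
Start: joints at [-54.884, 20.546, 0.682, 0, -70.136, -16.507], TCP at [0.215, -0.64, 0.227] pointing down, gripper open.
Joint ranges: [-176.03, 176.03], [-82.01, 121.73], [-58.28, 71.71], [-173.87, 95.51], [-174.79, -0.11], [-173.66, 173.66]. Speed limits (degrees/s): [136.94, 136.94, 172.46, 180, 180, 180].

INTERFACE

Orientations are given as [roll, pitch, yaw] about the fixed x, y, z axes, in that order (R = Rz(yaw) Ry(pitch) Rx(roll)).
In Python, from plant import ctrl gives the robot as it stands.
- The arm moves only by the tool drive_tool, never from a script. Its argument "plan" is a list of rows, each a list of 3 entries, a list of its own where there are three numbers: the shift along the tool's x, y, z in m, then the turn, a rotation vector about the tool's x, y, z in degrees, then the opening, from 0 (shut) to 1 (fully open). In form: [[[dx, dy, dz], [wx, wy, wz], grip], ...]. A call has 1 to 20 rows; each row is the pose to reach, as a shift and turn from the pose measured when the call began, along the tool's axes at that moment; what a row does not reach only later rows make up. A row lasts 1/12 s, in which the tool goes at most 41.7 mm and 7.16 degrees, less where a joint would pass 70% of its speed; a pose out of reach is approached as far as the arm can. A call with a gripper value outside its range is refused whole. The fingers move at their own pace and stop on an object; the grip force is fixed at half the most. Time passes only in rows, so rows that repeat a pose let the fingers close. It gives the time, the measured TCP pose, the force and the opening at its end, in the units of the state.
- ctrl.get_obs(): the state, without advancing time (a new reading comes with each control period).
- ctrl.snapshot(name): name is "side" or "top" or "wrist"; returns the picture (420x560x3 uint8, blue, green, red); there is no depth.
- ctrl.get_calibration(name): a dict with "fx", "fy", "cx", "cy" (pixels), "R" (3x3) and "t" (3): a world point X has camera coordinates R X + t. Camera axes: x right, y down, z forward; pixel columns grow to the right and rows downward; lengths in m; the calibration is good to about 2 mm. A picture is of the moment at which its call begins: read the wrist's pose just before it. get_calibration takes no time and is no camera call; for the wrist camera it gives the pose at the moment of the call.
- ctrl.close_job(): hands the job in, once; it reports no verdict.
Trained networks look in the newest picture that a camera, given by its name, has taken for a name from the list of things; names that differ only in an ending like _2 or _b are one class to them, and where a whole thing is asked for, a point or a joint stands for the part that bears it (a point fixed in the world has none). Each returns a list of dicts, best first, with "confidence" (0 to 1); they miss things now and then, are a little off and sometimes report something else, mostly with a low value. They report only what shows in the picture. A call takes as long as a camera call. They do not tell look-alikes from the thing itself.
- ctrl.cut_out(camera, name): "pixels" (420x560 bool, what is visible of it) and "pixel" ([column, row] in pixels, amid what is visible of it).
- ctrl.landmark_of(camera, name): "pixel" ([column, row] in pixels: a listed point, or the origin of a listed thing).
The state is a dict: "clock": time; "joint_pos": joint angles; "qvel": joint speeds; "tau": joint torques, N m; "tool_pos": TCP position; "orientation": TCP orientation; "force": force on the tool from outside, world axes, zero at the start; "moment": the same for the moment, N m; "opening": finger opening in m.
Only numpy, scipy, OpenCV 4.12 (cv2) and the standard library are available. Lean on these libraries where they do the work, as an engineer would, in place of code of your own. Each camera call takes 0.05 s, during which the arm holds its last target. There are 200 camera calls.

TASK

Make up two kits on the flat carrier. First lift the upper kit tray out of the lower one and set it flat on the free half of the carrier, beside the lower tray and the same way along. Then fill both: the lower tray is the rework kit and gets the solder reel in its wide compartment and the dropper bottle in its narrow one; the tray you lifted out is the inspection kit and gets the eye loupe in its wide compartment and the hand stamp in its narrow one, everything standing upright on the tray floor.

Things in the scene. Friction and masses are not known exactly. Their poses are not given: they have to be found in the camera images.
- carrier: fixed flat carrier, light perforated plate, 297 x 178 mm. Origin: centre of underside; x along the 297 mm side (roughly world +y), z up. Flat top 7 mm up; lip round it 8 mm wide, 4 mm higher. The nested trays stand on its +x half, centred near x=+75 mm, y=0. Its -x half is free: the second tray belongs at x=-75 mm, y=0, its axes along the carrier's (about 8 mm to spare each way)
- lower_tray: lower of two identical loose dark grey kit trays; stays. Origin: centre of underside; x short side (along the carrier's x), y long side. Rim 137 x 171 mm, 38 mm up; foot 116 x 150 mm; walls splayed. Floor 2 mm up; 112 mm long in x; wide compartment y=+2 to +73 mm (middle +37), narrow one y=-18 to -73 mm (middle -45), parted by the grip; corner posts 9 mm square, 22 mm high. 0.22 kg
- upper_tray: second kit tray, same shape and frame, about 0.16 kg, nested in lower_tray 22 mm higher, same way round, resting on its posts with 1.8 mm play: pull straight up 30 mm. Hollow grip on each tray's floor at x=0, y=-8 mm: base 72 (x) x 20 (y) x 20 mm high; head above it 66 (x) x 11 mm (y), parallel sides, top 38 mm above the origin: pinch the head from above, closing along the tray's y
- loupe: eye loupe: short black waisted cup, 38 mm diameter at its widest, 36 mm high, standing on the table. Origin: centre of its underside, z up. About 25 g
- stamp: hand stamp: slim black waisted handle, 24 mm diameter near the top, 22 mm at the foot, narrowest 29 mm up, 60 mm high, standing upright. Origin: centre of its underside, z up. About 30 g
- solder_reel: reel of solder wire standing on its flange: flanges 56 mm diameter, 4 mm thick at bottom and top, core 44 mm, 40 mm high, axis upright. Origin: on the underside but beside the axis: the axis stands at y=+14 mm in its own frame. A thin wire end (without contact, ignore it) points to its -y, as far as y=-41 mm. About 0.2 kg
- dropper_bottle: small brown dropper bottle: body 33 mm diameter and 65 mm high, slim black rubber top, 102 mm high in all, standing upright. Origin: centre of its underside, z up. About 70 g
Mind the look-alikes: they are no part of the job. What is shaped like the stamp but orange is not meant.

How it is judged:
By the outcome, as a careful person would: the job done as asked, in the order asked, and still so for the second after the job is handed in, with the robot touching nothing.
It also fails if it takes over 134 s, if anything falls off the work surface, if the arm or the gripper's body presses on something with over 40 N, if the wrist force passes 120 N, or if a joint passes its speed limit or range.

## Working session

There is one attempt and no reset: what is moved stays moved. The work goes in short steps, Python scripts to look and compute and a tool call to move; the robot and the scene stay as the last step left them, time stands still between calls to the robot, and variables do not carry over. Pictures are saved under pics/ and viewed, about 12 in all and at most 16, crops included, and the job is handed in when it is done.

Besides the shell and the picture viewer there is one more tool, called after "Call:" as name([rows], argument=value, ...), one row to a line, values as JSON. drive_tool: Moves the arm, as the interface text tells. Its arguments: {"type":"object","properties":{"plan":{"type":"array","items":{"type":"array"}}},"required":["plan"]}

```bash
ls; mkdir -p pics; python3 - <<'E'
from plant import ctrl
import cv2
for n in("top","side"):
    cv2.imwrite(f"pics/{n}0.png",ctrl.snapshot(n))
    c=ctrl.get_calibration(n);print(n,c)
    for k in["carrier","lower_tray","upper_tray","loupe","stamp","solder_reel","dropper_bottle"]:
        a=ctrl.cut_out(n,k);b=ctrl.landmark_of(n,k)
        print(k,[(round(d["confidence"],2),[round(x) for x in d["pixel"]],int(d["pixels"].sum())) for d in a],[(round(d["confidence"],2),[round(x,1) for x in d["pixel"]]) for d in b])
o=ctrl.get_obs();print(o)
E
```

```text
pics
top {'fx': 407.5416182033978, 'fy': 407.5416182033978, 'cx': 279.25472080463186, 'cy': 206.52433235426793, 'R': array([[ 0.02468309, -0.99962443,  0.01190551],
       [-0.99211616, -0.0259579 , -0.1226039 ],
       [ 0.1228669 , -0.00878541, -0.99238427]]), 't': array([-0.12000943,  0.57749629,  0.98461463])}
carrier [(0.77, [242, 222], 3807)] []
lower_tray [(0.41, [210, 192], 2)] []
upper_tray [(0.93, [183, 217], 3951)] [(0.95, [184.2, 222.1]), (0.61, [318.3, 191.6])]
loupe [(0.75, [181, 221], 3913), (0.63, [375, 208], 166)] [(0.48, [368.4, 214.4])]
stamp [(0.62, [338, 169], 112), (0.62, [408, 236], 153), (0.51, [320, 190], 93)] [(0.51, [316.7, 192.2]), (0.48, [335.3, 174.0]), (0.48, [402.1, 238.6])]
solder_reel [(0.66, [382, 260], 466)] [(0.9, [376.3, 253.9])]
dropper_bottle [(0.74, [310, 248], 174)] [(0.5, [308.5, 249.0])]
side {'fx': 394.75490633244084, 'fy': 394.75490633244084, 'cx': 283.14942269206085, 'cy': 207.11543711474923, 'R': array([[ 0.997242  , -0.06950622, -0.02602466],
       [-0.05806644, -0.51228623, -0.85684953],
       [ 0.0462243 ,  0.85599749, -0.51490932]
[... 452 characters left out ...]
bottle [(0.96, [252, 234], 613)] [(0.74, [250.8, 249.3])]
{'clock': 1.5, 'joint_pos': array([-5.48833302e+01,  2.05468189e+01,  6.81755586e-01,  7.33292087e-04,
       -7.01360699e+01, -1.65045212e+01]), 'qvel': array([ 0.00782301, -0.02005697,  0.04143833,  0.05104773, -0.03343093,
        0.05067986]), 'tau': array([-7.04192444e-04, -5.82385826e+01,  2.93296784e+01,  7.00209036e+00,
        1.25150065e-02, -2.90007097e-05]), 'tool_pos': array([ 0.21537721, -0.6396934 ,  0.22655682]), 'orientation': array([137.8269085 ,  89.99867336, 156.43930623]), 'force': array([-0.00366658, -0.23335493, -0.48844966]), 'moment': array([0.0175889 , 0.01918143, 0.01711443]), 'opening': 0.08747869553337825}
```

```bash
python3 - <<'E'
import cv2
t=cv2.imread("pics/top0.png");s=cv2.imread("pics/side0.png")
cv2.imwrite("pics/t1.png",cv2.resize(t[110:310,110:440],(800,485),interpolation=cv2.INTER_CUBIC))
cv2.imwrite("pics/s1.png",cv2.resize(s[110:350,160:480],(800,600),interpolation=cv2.INTER_CUBIC))
E
```

```text
(no output)
```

View pics/t1.png

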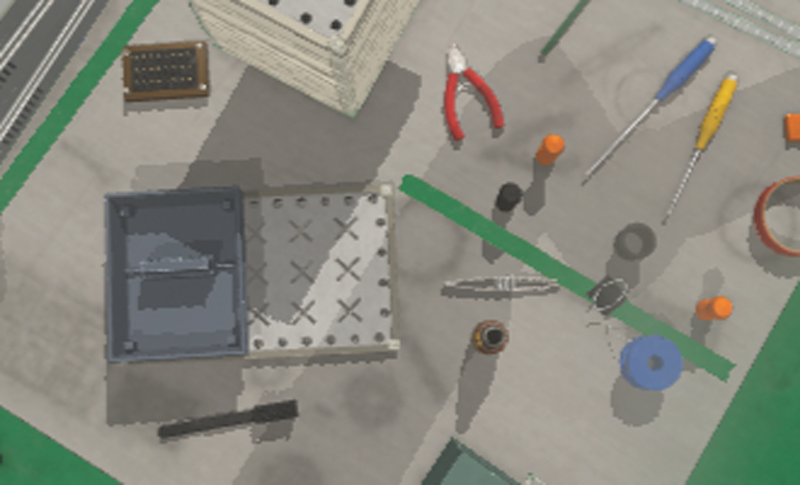

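View pics/s1.png

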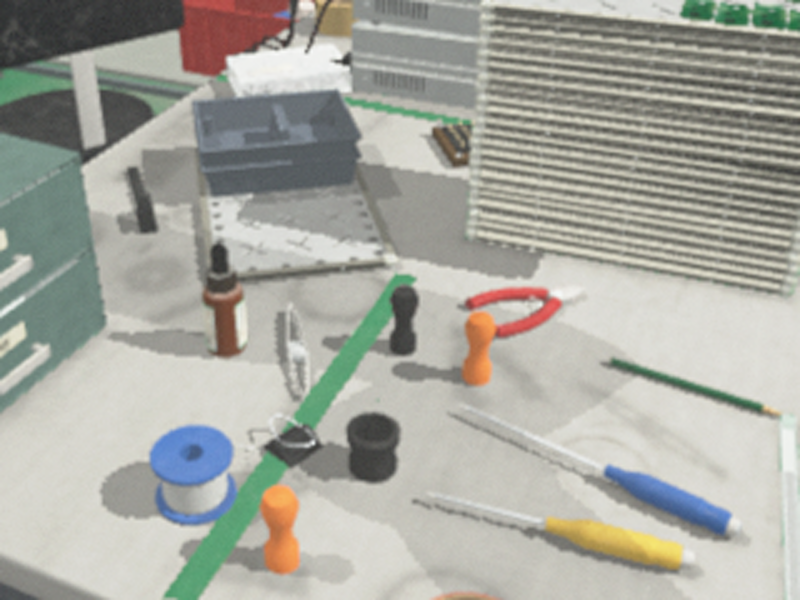

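The top crop shows the nested trays at top-image px ~(183,222), with the free half of the carrier to the right. The blue reel is at (378,259), the bottle at (311,249), the loupe at (371,210) and the black stamp at (320,190).

There are three stamp-shaped things: (320,190) is black, while (338,171) and (405,237) are orange. The black one fits the description, and both enlarged crops confirm it.

```bash
cat > h.py <<'E'
import numpy as np, cv2
from plant import ctrl
from scipy.spatial.transform import Rotation as Ro
def ray(c,p):
    C=-c["R"].T@c["t"]; d=c["R"].T@np.array([(p[0]-c["cx"])/c["fx"],(p[1]-c["cy"])/c["fy"],1]); return C,d/np.linalg.norm(d)
def onz(c,p,z):
    C,d=ray(c,p); return C+d*(z-C[2])/d[2]
def tri(cs,ps):
    A=np.zeros((3,3));b=np.zeros(3)
    for c,p in zip(cs,ps):
        C,d=ray(c,p);M=np.eye(3)-np.outer(d,d);A+=M;b+=M@C
    return np.linalg.solve(A,b)
def pose():
    o=ctrl.get_obs(); return o["tool_pos"],Ro.from_euler("xyz",o["orientation"],degrees=True),o
def go(target,phi):
    """shift in tool axes and turn vector to point down at target with jaw axis angle phi (mod 180)"""
    p,R,o=pose(); best=None
    for f in (phi,phi+180):
        c,s=np.cos(np.radians(f)),np.sin(np.radians(f))
        T=Ro.from_matrix(np.array([[0,c,s],[0,s,-c],[-1,0,0]]))
        w=(R.inv()*T).as_rotvec(degrees=True)
        if best is None or np.linalg.norm(w)<np.linalg.norm(best): best=w
    return np.round(R.inv().apply(np.array(target)-p),4),np.round(best,1)
E
python3 - <<'E'
from h import *
np.set_printoptions(precision=4,suppress=True)
T=ctrl.get_calibration("top");S=ctrl.get_calibration("side")
k=330/800;q=lambda x,y:(110+x*k,110+y*k)
k2=.4;r=lambda x,y:(160+x*k2,110+y*k2)
print("rim",[onz(T,q(*p),.067)[:2] for p in [(106,194),(242,187),(246,357),(108,361)]])
print("rim side",[onz(S,r(*p),.067)[:2] for p in [(194,97),(338,92),(359,136),(203,153)]])
print("grip head",[onz(T,q(*p),.067)[:2] for p in [(127,268),(213,264)]])
print("lip",[onz(T,q(*p),.011)[:2] for p in [(393,184),(398,353)]])
print("lip side",[onz(S,r(*p),.011)[:2] for p in [(208,277),(392,263)]])
print("reel",onz(T,q(655,362),.04),onz(S,r(193,453),.04))
print("bottle",onz(T,q(492,334),.102),onz(S,r(219,247),.102))
print("loupe",onz(T,q(635,240),.036),onz(S,r(375,427),.036))
print("stamp",onz(T,q(510,195),.058),onz(S,r(404,293),.056))
print("stack", onz(S,r(475,240),0), tri([T,S],[q(352,112),r(482,5)]))
print("cab", [onz(S,r(*p),0) for p in[(103,325),(0,415)]],tri([T,S],[q(455,440),r(82,148)]))
print("tweez",onz(S,r(300,390),0),onz(S,r(290,310),0)); print("plate",onz(S,r(290,445),0))
p,R,o=pose();print(p,R.as_matrix()); 
E
```

```text
rim [array([0.609 , 0.2012]), array([0.6197, 0.0654]), array([0.4503, 0.0537]), array([0.4431, 0.1889])]
rim side [array([0.4431, 0.2008]), array([0.6074, 0.1938]), array([0.6176, 0.0727]), array([0.4565, 0.0521])]
grip head [array([0.5351, 0.1758]), array([0.5413, 0.0907])]
lip [array([ 0.6367, -0.0857]), array([ 0.4581, -0.0958])]
lip side [array([ 0.4597, -0.0932]), array([ 0.6301, -0.088 ])]
reel [ 0.4554 -0.3571  0.04  ] [ 0.4564 -0.3561  0.04  ]
bottle [ 0.478  -0.1851  0.102 ] [ 0.4771 -0.1927  0.102 ]
loupe [ 0.5802 -0.3381  0.036 ] [ 0.5818 -0.338   0.036 ]
stamp [ 0.6203 -0.2055  0.058 ] [ 0.6223 -0.2045  0.056 ]
stack [ 0.7195 -0.0378  0.    ] [ 0.6823 -0.0555  0.237 ]
cab [array([ 0.3682, -0.1435,  0.    ]), array([ 0.3011, -0.2556,  0.    ])] [ 0.3794 -0.1482  0.1723]
tweez [ 0.534 -0.249  0.   ] [ 0.5321 -0.1381  0.    ]
plate [ 0.5227 -0.3111  0.    ]
[ 0.2154 -0.6397  0.2266] [[-0.     -0.3192  0.9477]
 [ 0.      0.9477  0.3192]
 [-1.      0.     -0.    ]]
```

Call:
drive_tool([
  [[-0.05, 0.624, 0.551], [-75, 0, 0], 1],
  [[-0.05, 0.624, 0.551], [-75, 0, 0], 1],
  [[-0.05, 0.624, 0.551], [-75, 0, 0], 1],
  [[-0.05, 0.624, 0.551], [-75, 0, 0], 1],
  [[-0.05, 0.624, 0.551], [-75, 0, 0], 1],
  [[-0.05, 0.624, 0.551], [-75, 0, 0], 1],
  [[-0.05, 0.624, 0.551], [-75, 0, 0], 1],
  [[-0.05, 0.624, 0.551], [-75, 0, 0], 1],
  [[-0.05, 0.624, 0.551], [-75, 0, 0], 1],
  [[-0.05, 0.624, 0.551], [-75, 0, 0], 1],
  [[-0.05, 0.624, 0.551], [-75, 0, 0], 1],
  [[-0.05, 0.624, 0.551], [-75, 0, 0], 1],
  [[-0.05, 0.624, 0.551], [-75, 0, 0], 1],
  [[-0.05, 0.624, 0.551], [-75, 0, 0], 1],
  [[-0.05, 0.624, 0.551], [-75, 0, 0], 1],
  [[-0.05, 0.624, 0.551], [-75, 0, 0], 1],
  [[-0.05, 0.624, 0.551], [-75, 0, 0], 1],
  [[-0.05, 0.624, 0.551], [-75, 0, 0], 1],
  [[-0.05, 0.624, 0.551], [-75, 0, 0], 1],
  [[-0.05, 0.624, 0.551], [-75, 0, 0], 1],
])

```text
clock: 3.17
tool_pos: [0.5386, 0.1292, 0.2771]
orientation: [-65.7, 89.9, 28.0]
force: [1.3, -0.4, 0.0]
opening: 0.0877
```

```bash
python3 - <<'E'
from h import *
np.set_printoptions(precision=4,suppress=True)
p,R,o=pose();c=ctrl.get_calibration("wrist")
cv2.imwrite("pics/w1.png",ctrl.snapshot("wrist"))
print(p,R.as_matrix(),o["joint_pos"],o["clock"]);print(c,-c["R"].T@c["t"]); print(go([.5386,.1279,.25],4))
E
```

```text
[0.5386 0.1292 0.2771] [[ 0.0008 -0.998  -0.0635]
 [ 0.0004 -0.0635  0.998 ]
 [-1.     -0.0008  0.0004]] [ 33.7515   7.387  -10.233    0.0055 -72.3281 -30.1133] 3.1667
{'fx': 361.17304048120707, 'fy': 361.17304048120707, 'cx': 275.6337749335445, 'cy': 211.01845651857224, 'R': array([[-0.998 , -0.0633, -0.0005],
       [-0.0607,  0.955 ,  0.2903],
       [-0.0179,  0.2897, -0.9569]]), 't': array([ 0.5474, -0.1421,  0.4103])} [0.545  0.0514 0.4342]
(array([ 0.0266,  0.0036, -0.0062]), array([-0.2,  0. ,  0.1]))
```

View pics/w1.png

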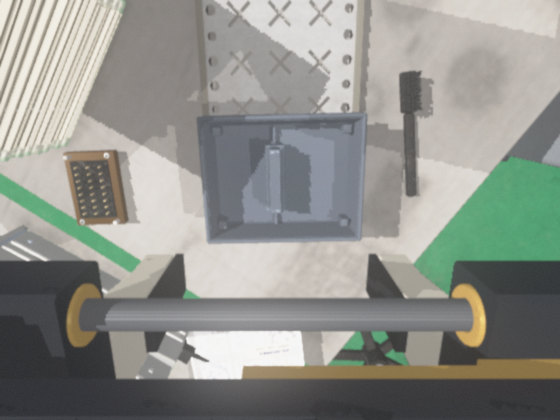

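```bash
python3 - <<'E'
from h import *
np.set_printoptions(precision=4,suppress=True)
c=ctrl.get_calibration("wrist")
r=[onz(c,p,.067)[:2] for p in [(200,118),(365,115),(362,240),(208,242)]]
print("rim",r,np.mean(r,0))
for a,b in((0,1),(3,2),(0,3),(1,2)): d=r[b]-r[a];print(np.linalg.norm(d),np.degrees(np.arctan2(d[1],d[0])))
print("head",[onz(c,p,.067)[:2] for p in [(275,151),(275,213)]])
r=[onz(c,p,.011)[:2] for p in [(194,0),(203,113),(368,0),(368,112)]];print("lip",r)
E
cat > /dev/null; python3 -c "
import cv2;i=cv2.imread('pics/w1.png');cv2.imwrite('pics/w1c.png',cv2.resize(i[90:260,180:390],(800,648))[:600])"
```

```text
rim [array([0.6221, 0.0772]), array([0.4605, 0.0637]), array([0.4457, 0.1944]), array([0.6128, 0.2078])] [0.5353 0.1358]
0.16217676809231957 -175.2446793921071
0.16761044034225164 -175.41720903349616
0.13099121284915574 94.06869863618306
0.1315432558428439 96.43823080296663
head [array([0.5463, 0.1046]), array([0.5421, 0.17  ])]
lip [array([ 0.6402, -0.0383]), array([0.63  , 0.0746]), array([ 0.4598, -0.0501]), array([0.4442, 0.0613])]
```

View pics/w1c.png

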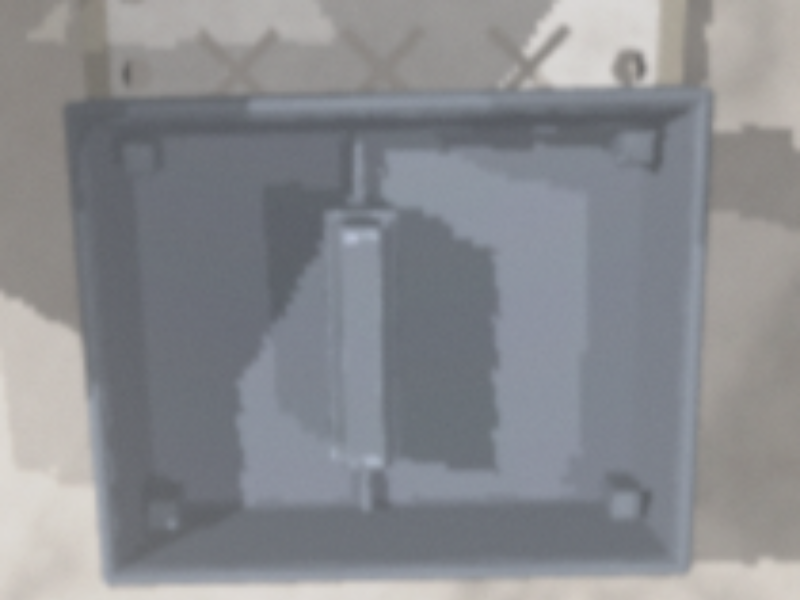

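The wrist view shows the grip head from about (274,150) to (275,211), at world ~(0.543,0.136), with the trays turned about 4.5°. I'll go down over it with the fingers half open.

Call:
drive_tool([
  [[0.03, -0.0048, 0.006], [-0.9, 0, 0], 0.5],
  [[0.07, -0.0048, 0.006], [-0.9, 0, 0], 0.5],
  [[0.11, -0.0048, 0.006], [-0.9, 0, 0], 0.5],
  [[0.15, -0.0048, 0.006], [-0.9, 0, 0], 0.5],
  [[0.17, -0.0048, 0.006], [-0.9, 0, 0], 0.5],
  [[0.19, -0.0048, 0.006], [-0.9, 0, 0], 0.5],
  [[0.21, -0.0048, 0.006], [-0.9, 0, 0], 0.5],
  [[0.226, -0.0048, 0.006], [-0.9, 0, 0], 0.5],
  [[0.226, -0.0048, 0.006], [-0.9, 0, 0], 0.5],
  [[0.226, -0.0048, 0.006], [-0.9, 0, 0], 0.5],
  [[0.226, -0.0048, 0.006], [-0.9, 0, 0], 0.5],
])

```text
clock: 4.13
tool_pos: [0.5473, 0.1412, 0.0516]
orientation: [-72.2, 89.8, 22.4]
force: [1.1, 0.5, 0.5]
opening: 0.0438
```

```bash
python3 - <<'E'
from h import *
np.set_printoptions(precision=4,suppress=True)
p,R,o=pose();c=ctrl.get_calibration("wrist")
w=ctrl.snapshot("wrist");cv2.imwrite("pics/w2.png",w)
print(p,o["force"],o["opening"]);X=c["R"]@p+c["t"];print("tcp px",X[0]/X[2]*c["fx"]+c["cx"],X[1]/X[2]*c["fy"]+c["cy"])
E
```

```text
[0.5473 0.1412 0.0516] [1.107  0.5357 0.5023] 0.043849064922515224
tcp px 279.01188455068944 271.61334604878857
```

View pics/w2.png

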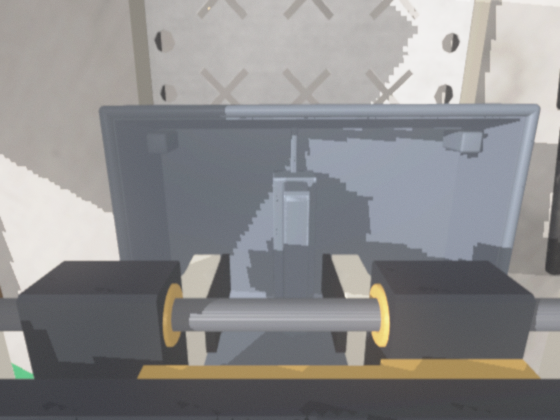

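```bash
python3 - <<'E'
from h import *
np.set_printoptions(precision=4,suppress=True)
c=ctrl.get_calibration("wrist")
a=onz(c,(297,192),.067);b=onz(c,(296.5,243),.067);print(a,b)
u=np.array([-np.sin(np.radians(4.5)),np.cos(np.radians(4.5)),0]);h=a+.033*u;print("head centre",h)
print("rim near",[onz(c,p,.067) for p in[(104,108),(534,107)]])
print("lip",[onz(c,p,.011) for p in[(135,0),(146,95),(487,0),(474,95)]])
print(go([h[0],h[1],.051],4.5),pose()[0])
E
```

```text
[0.5439 0.0979 0.067 ] [0.542  0.1199 0.067 ]
head centre [0.5413 0.1308 0.067 ]
rim near [array([0.62  , 0.0713, 0.067 ]), array([0.4582, 0.0578, 0.067 ])]
lip [array([0.6277, 0.0222, 0.011 ]), array([0.6234, 0.066 , 0.011 ]), array([0.4571, 0.0084, 0.011 ]), array([0.4529, 0.0521, 0.011 ])]
(array([ 0.0009,  0.007 , -0.01  ]), array([0.2, 0.1, 0.2])) [0.5475 0.1413 0.0519]
```

Call:
drive_tool([
  [[0.0005, 0.0068, -0.0088], [0, 0, 0], 0.5],
  [[0.0005, 0.0068, -0.0088], [0, 0, 0], 0.5],
  [[0.0005, 0.0068, -0.0088], [0, 0, 0], 0.5],
  [[0.0005, 0.0068, -0.0088], [0, 0, 0], 0.1],
  [[0.0005, 0.0068, -0.0088], [0, 0, 0], 0],
  [[0.0005, 0.0068, -0.0088], [0, 0, 0], 0],
  [[0.0005, 0.0068, -0.0088], [0, 0, 0], 0],
  [[0.0005, 0.0068, -0.0088], [0, 0, 0], 0],
  [[0.0005, 0.0068, -0.0088], [0, 0, 0], 0],
  [[0.0005, 0.0068, -0.0088], [0, 0, 0], 0],
])

```text
clock: 5.02
tool_pos: [0.541, 0.1318, 0.0512]
orientation: [-68.8, 89.8, 25.9]
force: [-1.5, 0.3, 0.8]
opening: 0.011
```

Call:
drive_tool([
  [[-0.008, 0, 0], [0, 0, 0], 0],
  [[-0.018, 0, 0], [0, 0, 0], 0],
  [[-0.03, 0, 0], [0, 0, 0], 0],
  [[-0.045, 0, 0], [0, 0, 0], 0],
  [[-0.06, 0, 0], [0, 0, 0], 0],
  [[-0.07, 0, 0], [0, 0, 0], 0],
  [[-0.07, 0, 0], [0, 0, 0], 0],
  [[-0.07, 0, 0], [0, 0, 0], 0],
  [[-0.07, 0, -0.02], [0, 0, 0], 0],
  [[-0.07, 0, -0.045], [0, 0, 0], 0],
  [[-0.07, 0, -0.075], [0, 0, 0], 0],
  [[-0.07, 0, -0.105], [0, 0, 0], 0],
  [[-0.07, 0, -0.13], [0, 0, 0], 0],
  [[-0.07, 0, -0.145], [0, 0, 0], 0],
  [[-0.07, 0, -0.15], [0, 0, 0], 0],
  [[-0.07, 0, -0.15], [0, 0, 0], 0],
  [[-0.07, 0, -0.15], [0, 0, 0], 0],
  [[-0.07, 0, -0.15], [0, 0, 0], 0],
])

```text
clock: 6.52
tool_pos: [0.5528, -0.0171, 0.1206]
orientation: [-64.5, 89.8, 30.2]
force: [0.0, -0.6, -2.1]
opening: 0.0109
```

```bash
python3 - <<'E'
from h import *
np.set_printoptions(precision=4,suppress=True)
t=ctrl.snapshot("top");s=ctrl.snapshot("side");p,R,o=pose();print(p,R.as_matrix(),o["force"],o["opening"],o["clock"])
m=np.zeros((600,800,3),np.uint8)
m[:,:400]=cv2.resize(t[120:300,110:230+0],(400,600),interpolation=cv2.INTER_CUBIC)
m[:,400:]=cv2.resize(s[120:270,200:300+0],(400,600),interpolation=cv2.INTER_CUBIC)
a=cv2.resize(t[130:290,130:330],(800,640),interpolation=cv2.INTER_CUBIC)[:600];cv2.imwrite("pics/t2.png",a);cv2.imwrite("pics/s2.png",s)
E
```

```text
[ 0.5529 -0.0169  0.1209] [[ 0.0028 -0.9966 -0.0825]
 [ 0.0015 -0.0825  0.9966]
 [-1.     -0.0029  0.0012]] [ 0.0695  1.4313 -1.8094] 0.011057369077157401 6.6167
```

View pics/s2.png

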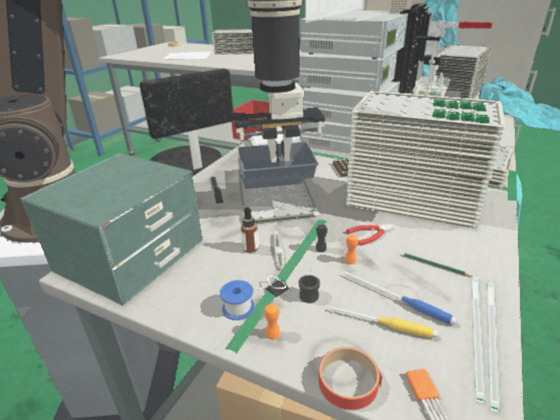

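Call:
drive_tool([
  [[0.02, 0, 0], [0, 0, 0], 0],
  [[0.04, 0, 0], [0, 0, 0], 0],
  [[0.06, 0, 0], [0, 0, 0], 0],
  [[0.07, 0, 0], [0, 0, 0], 0],
  [[0.08, 0, 0], [0, 0, 0], 0],
  [[0.084, 0, 0], [0, 0, 0], 0],
  [[0.087, 0, 0], [0, 0, 0], 0],
  [[0.089, 0, 0], [0, 0, 0], 0],
  [[0.091, 0, 0], [0, 0, 0], 0],
  [[0.091, 0, 0], [0, 0, 0], 0],
  [[0.091, 0, 0], [0, 0, 0], 0],
])

```text
clock: 7.53
tool_pos: [0.5535, -0.0167, 0.0304]
orientation: [-69.9, 89.8, 24.8]
force: [-0.4, -0.2, -1.4]
opening: 0.0104
```

```bash
python3 - <<'E'
from h import *
np.set_printoptions(precision=4,suppress=True)
s=ctrl.snapshot("wrist");p,R,o=pose();print(p,o["force"],o["opening"],o["clock"])
cv2.imwrite("pics/w3.png",s)
E
```

```text
[ 0.5535 -0.0167  0.0304] [ 0.612   0.1155 -1.4174] 0.010849045943777235 7.5833
```

View pics/w3.png

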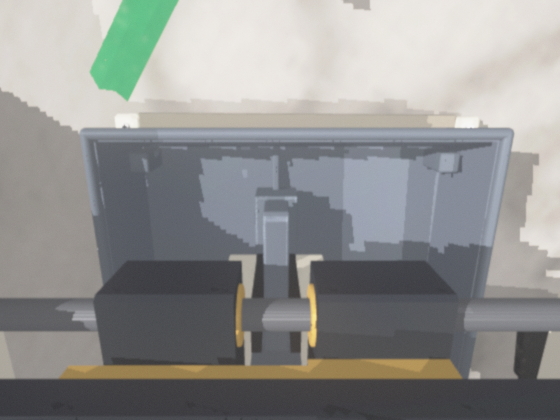

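```bash
python3 - <<'E'
from h import *
np.set_printoptions(precision=4,suppress=True)
c=ctrl.get_calibration("wrist")
r=[onz(c,p,.046)[:2] for p in[(84,131),(511,131)]];l=[onz(c,p,.011)[:2] for p in[(117,114),(480,118)]]
for e in(r,l): d=e[0]-e[1];print(e,np.mean(e,0),np.linalg.norm(d),np.degrees(np.arctan2(d[1],d[0])))
u=np.array([-np.sin(np.radians(4.7)),np.cos(np.radians(4.7))])
print("tray",np.mean(r,0)+.0685*u,"want",np.mean(l,0)+.0735*u)
E
```

```text
[array([ 0.634 , -0.0774]), array([ 0.4709, -0.0909])] [ 0.5524 -0.0842] 0.1636688526750408 4.737702054116493
[array([ 0.6359, -0.0824]), array([ 0.4647, -0.0948])] [ 0.5503 -0.0886] 0.17157988678123062 4.118766203501781
tray [ 0.5468 -0.0159] want [ 0.5443 -0.0153]
```

Call:
drive_tool([
  [[0, 0.0015, 0], [0, 0, 0], 0],
  [[0.001, 0.0015, 0], [0, 0, 0], 0],
  [[0.0017, 0.0015, 0], [0, 0, 0], 0],
  [[0.0017, 0.0015, 0], [0, 0, 0], 0],
  [[0.0017, 0.0015, 0], [0, 0, 0], 0.3],
  [[0.0017, 0.0015, 0], [0, 0, 0], 0.3],
  [[0.0017, 0.0015, 0], [0, 0, 0], 0.3],
  [[0.0017, 0.0015, 0], [0, 0, 0], 0.3],
  [[-0.04, 0.0015, 0], [0, 0, 0], 0.3],
  [[-0.08, 0.0015, 0], [0, 0, 0], 0.3],
  [[-0.12, 0.0015, 0], [0, 0, 0], 0.5],
  [[-0.16, 0.0015, 0], [0, 0, 0], 0.8],
  [[-0.2, 0.0015, 0], [0, 0, 0], 1],
  [[-0.22, 0.0015, 0], [0, 0, 0], 1],
  [[-0.22, 0.0015, 0], [0, 0, 0], 1],
])

```text
clock: 8.83
tool_pos: [0.5538, -0.017, 0.2564]
orientation: [-81.5, 89.2, 13.3]
force: [0.7, -0.6, 0.2]
opening: 0.0539
```

```bash
python3 - <<'E'
from h import *
np.set_printoptions(precision=4,suppress=True)
s=ctrl.snapshot("wrist");p,R,o=pose();c=ctrl.get_calibration("wrist");print(p,R.as_matrix(),o["force"],o["joint_pos"],o["clock"])
T=ctrl.snapshot("top");cv2.imwrite("pics/t3.png",T);cv2.imwrite("pics/w4.png",s)
for k in["solder_reel","dropper_bottle","loupe","stamp"]:
  for n in("wrist","top"):
    print(k,n,[(round(d["confidence"],2),np.round(d["pixel"])) for d in ctrl.landmark_of(n,k)])
print(go([.456,-.357,.15],90))
E
```

```text
[ 0.5525 -0.0169  0.2534] [[ 0.0092 -0.9965 -0.0826]
 [ 0.0032 -0.0826  0.9966]
 [-1.     -0.0095  0.0024]] [-0.8491 -0.1358 -0.4597] [ 18.5429   7.7337 -12.9162  -0.0058 -68.7907 -13.8043] 8.8833
solder_reel wrist []
solder_reel top [(0.71, array([376., 254.]))]
dropper_bottle wrist [(0.94, array([366.,  18.]))]
dropper_bottle top [(0.43, array([309., 246.]))]
loupe wrist []
loupe top [(0.48, array([367., 211.]))]
stamp wrist []
stamp top [(0.65, array([315., 194.])), (0.55, array([338., 175.])), (0.47, array([405., 239.]))]
(array([ 0.099 ,  0.123 , -0.3308]), array([-85.3,  -0.1,   0.2]))
```

View pics/w4.png

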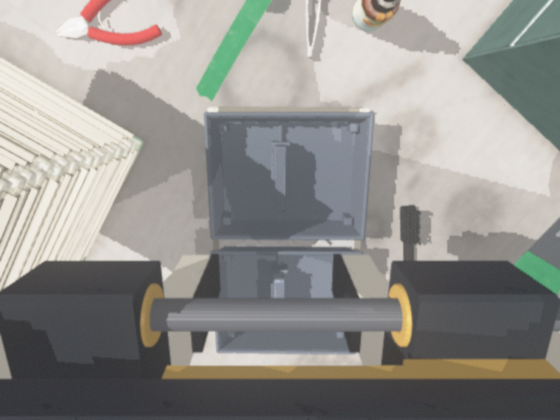

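Tray two now stands flat on the free half of the carrier, and both trays are visible. Next I'll hover near the reel with the jaws turned along world y.

Call:
drive_tool([
  [[0, 0.124, -0.331], [90, 0, 0], 1],
  [[0, 0.124, -0.331], [90, 0, 0], 1],
  [[0, 0.124, -0.331], [90, 0, 0], 1],
  [[0, 0.124, -0.331], [90, 0, 0], 1],
  [[0, 0.124, -0.331], [90, 0, 0], 1],
  [[0, 0.124, -0.331], [90, 0, 0], 1],
  [[0, 0.124, -0.331], [90, 0, 0], 1],
  [[0.03, 0.124, -0.331], [90, 0, 0], 1],
  [[0.06, 0.124, -0.331], [90, 0, 0], 1],
  [[0.09, 0.124, -0.331], [90, 0, 0], 1],
  [[0.09, 0.124, -0.331], [90, 0, 0], 1],
  [[0.09, 0.124, -0.331], [90, 0, 0], 1],
  [[0.09, 0.124, -0.331], [90, 0, 0], 1],
  [[0.09, 0.124, -0.331], [90, 0, 0], 1],
  [[0.09, 0.124, -0.331], [90, 0, 0], 1],
  [[0.09, 0.124, -0.331], [90, 0, 0], 1],
  [[0.09, 0.124, -0.331], [90, 0, 0], 1],
])

```text
clock: 10.75
tool_pos: [0.455, -0.3572, 0.1591]
orientation: [20.0, 89.8, 24.8]
force: [0.2, 0.9, -0.6]
opening: 0.0875
```

```bash
cat >> h.py <<'E'
def blob(im,lo,hi):
    m=cv2.inRange(cv2.cvtColor(im,cv2.COLOR_BGR2HSV),lo,hi);n,_,st,ce=cv2.connectedComponentsWithStats(m)
    i=1+np.argmax(st[1:,4]); return ce[i],st[i]
E
python3 - <<'E'
from h import *
np.set_printoptions(precision=4,suppress=True)
s=ctrl.snapshot("wrist");c=ctrl.get_calibration("wrist");p,R,o=pose();print(p,R.as_matrix()[:,1],o["joint_pos"],o["clock"])
cv2.imwrite("pics/w5.png",s)
b=blob(s,(105,110,60),(125,255,255));print(b,onz(c,b[0],.04))
x,y,w,h,_=b[1];print(onz(c,(x+w/2,y+h/2),.04))
E
```

```text
[ 0.4551 -0.3571  0.1591] [-0.0842  0.9965  0.001 ] [-18.8401  14.5438 -17.1612  -0.1325 -58.1798 -66.263 ] 10.8
(array([275.5131, 202.0623]), array([ 242,  165,   68,   72, 3660], dtype=int32)) [ 0.4546 -0.3566  0.04  ]
[ 0.4537 -0.3563  0.04  ]
```

View pics/w5.png

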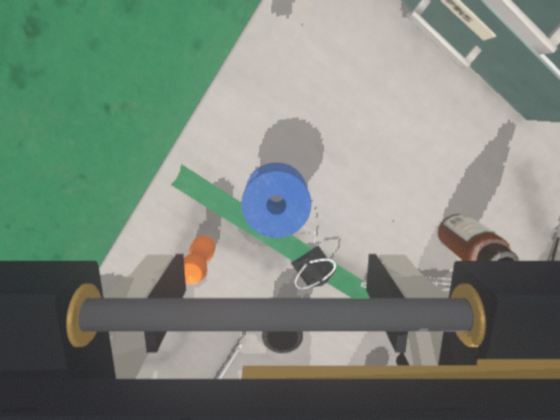

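The reel's hole is at (276,205), about 1 mm from the TCP axis. I'll go straight down and grip.

Call:
drive_tool([
  [[0.035, 0, 0], [0, 0, 0], 1],
  [[0.07, 0, 0], [0, 0, 0], 1],
  [[0.1, 0, 0], [0, 0, 0], 1],
  [[0.12, 0, 0], [0, 0, 0], 1],
  [[0.135, 0, 0], [0, 0, 0], 1],
  [[0.145, 0, 0], [0, 0, 0], 1],
  [[0.15, 0, 0], [0, 0, 0], 1],
  [[0.15, 0, 0], [0, 0, 0], 1],
  [[0.15, 0, 0], [0, 0, 0], 0.3],
  [[0.15, 0, 0], [0, 0, 0], 0.3],
  [[0.15, 0, 0], [0, 0, 0], 0],
  [[0.15, 0, 0], [0, 0, 0], 0],
  [[0.15, 0, 0], [0, 0, 0], 0],
  [[0.15, 0, 0], [0, 0, 0], 0],
])

```text
clock: 11.97
tool_pos: [0.4556, -0.3571, 0.0095]
orientation: [11.6, 89.8, 16.4]
force: [0.5, 1.2, 2.8]
opening: 0.0532
```

Call:
drive_tool([
  [[-0.02, 0, 0], [0, 0, 0], 0],
  [[-0.05, 0, 0], [0, 0, 0], 0],
  [[-0.09, 0, 0], [0, 0, 0], 0],
  [[-0.13, 0, 0], [0, 0, 0], 0],
  [[-0.17, 0, 0], [0, 0, 0], 0],
  [[-0.19, 0.02, 0.003], [0, 0, 0], 0],
  [[-0.19, 0.06, 0.01], [0, 0, 0], 0],
  [[-0.19, 0.1, 0.017], [0, 0, 0], 0],
  [[-0.19, 0.14, 0.024], [0, 0, 0], 0],
  [[-0.19, 0.18, 0.031], [0, 0, 0], 0],
  [[-0.19, 0.22, 0.037], [0, 0, 0], 0],
  [[-0.19, 0.26, 0.044], [0, 0, 0], 0],
  [[-0.19, 0.3, 0.051], [0, 0, 0], 0],
  [[-0.19, 0.34, 0.058], [0, 0, 0], 0],
  [[-0.19, 0.38, 0.065], [0, 0, 0], 0],
  [[-0.19, 0.42, 0.071], [0, 0, 0], 0],
  [[-0.19, 0.455, 0.078], [0, 0, 0], 0],
  [[-0.19, 0.475, 0.082], [0, 0, 0], 0],
  [[-0.19, 0.482, 0.082], [0, 0, 0], 0],
  [[-0.19, 0.482, 0.082], [0, 0, 0], 0],
])

```text
clock: 13.63
tool_pos: [0.4958, 0.1314, 0.1997]
orientation: [13.0, 89.9, 18.0]
force: [-0.4, -0.5, -3.0]
opening: 0.053
```

```bash
python3 - <<'E'
from h import *
np.set_printoptions(precision=4,suppress=True)
s=ctrl.snapshot("wrist");c=ctrl.get_calibration("wrist");p,R,o=pose();print(p,R.as_matrix()[:,1],o["force"],o["opening"],o["clock"])
cv2.imwrite("pics/w6.png",s)
E
```

```text
[0.4956 0.1303 0.1997] [-0.0855  0.9963  0.0003] [-0.3397 -0.3628 -2.3214] 0.05288470649842542 13.6833
```

View pics/w6.png

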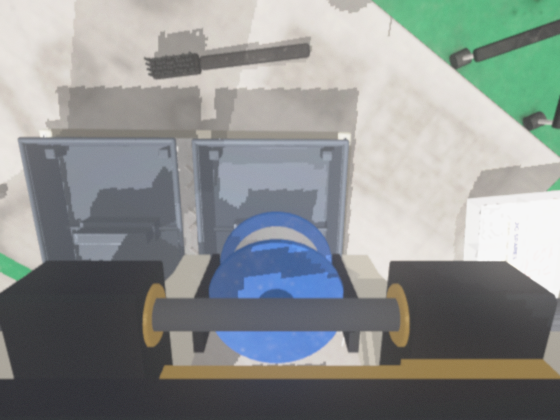

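```bash
python3 - <<'E'
from h import *
np.set_printoptions(precision=4,suppress=True)
c=ctrl.get_calibration("wrist");p,R,o=pose()
pr=lambda X:(lambda q:(q[0]/q[2]*c["fx"]+c["cx"],q[1]/q[2]*c["fy"]+c["cy"]))(c["R"]@np.array(X)+c["t"])
for z in(.230,.190):print(z,[np.round(pr([p[0]+a,p[1]+b,z]),0) for a,b in((0,0),(-.028,0),(.028,0),(0,.028),(0,-.028))])
rim=[onz(c,q,.045)[:2] for q in[(195,142),(348,142)]];d=rim[1]-rim[0];print("lower rim",rim,np.linalg.norm(d),np.degrees(np.arctan2(d[1],d[0])))
m=np.mean(rim,0);yy=np.array([-np.cos(np.radians(4.7)),-np.sin(np.radians(4.7))]);C=m-.0855*yy;print("lower centre",C,"wide",C+.037*yy,"narrow",C-.045*yy)
rim=[onz(c,q,.045)[:2] for q in[(21,141),(178,141)]];m=np.mean(rim,0);C=m-.0855*yy;print("upper centre",C,"wide",C+.037*yy,"narrow",C-.045*yy,np.linalg.norm(rim[1]-rim[0]))
E
```

```text
0.23 [array([274., 304.]), array([280., 238.]), array([269., 362.]), array([344., 309.]), array([204., 299.])]
0.19 [array([274., 261.]), array([279., 208.]), array([270., 310.]), array([330., 266.]), array([219., 257.])]
lower rim [array([0.4579, 0.0587]), array([0.4467, 0.1887])] 0.1304274868278077 94.89447548989926
lower centre [0.5375 0.1307] wide [0.5006 0.1277] narrow [0.5824 0.1344]
upper centre [ 0.5492 -0.0153] wide [ 0.5123 -0.0184] narrow [ 0.594  -0.0116] 0.1336854865376929
```

Call:
drive_tool([
  [[0.03, -0.0015, 0.003], [0, 0, 0], 0],
  [[0.065, -0.0015, 0.003], [0, 0, 0], 0],
  [[0.1, -0.0015, 0.003], [0, 0, 0], 0],
  [[0.125, -0.0015, 0.003], [0, 0, 0], 0],
  [[0.145, -0.0015, 0.003], [0, 0, 0], 0],
  [[0.16, -0.0015, 0.003], [0, 0, 0], 0],
  [[0.17, -0.0015, 0.003], [0, 0, 0], 0],
  [[0.176, -0.0015, 0.003], [0, 0, 0], 0],
  [[0.179, -0.0015, 0.003], [0, 0, 0], 0],
  [[0.181, -0.0015, 0.003], [0, 0, 0], 0],
  [[0.181, -0.0015, 0.003], [0, 0, 0], 0],
  [[0.181, -0.0015, 0.003], [0, 0, 0], 0],
])

```text
clock: 14.68
tool_pos: [0.4996, 0.1293, 0.0194]
orientation: [15.2, 89.8, 20.1]
force: [-0.0, 0.3, -1.7]
opening: 0.0531
```

Call:
drive_tool([
  [[0.001, 0, 0], [0, 0, 0], 0],
  [[0.001, 0, 0], [0, 0, 0], 0],
  [[0.001, 0, 0], [0, 0, 0], 0.68],
  [[0.001, 0, 0], [0, 0, 0], 0.68],
  [[0.001, 0, 0], [0, 0, 0], 0.68],
  [[-0.01, 0, 0], [0, 0, 0], 0.68],
  [[-0.04, 0, 0], [0, 0, 0], 0.7],
  [[-0.08, 0, 0], [0, 0, 0], 0.7],
  [[-0.12, 0, 0], [0, 0, 0], 0.8],
  [[-0.16, 0, 0], [0, 0, 0], 0.8],
  [[-0.2, 0, 0], [0, 0, 0], 0.8],
  [[-0.21, 0, 0], [0, 0, 0], 0.8],
  [[-0.21, 0, 0], [0, 0, 0], 0.8],
])

```text
clock: 15.77
tool_pos: [0.5008, 0.1301, 0.234]
orientation: [21.8, 89.3, 26.7]
force: [0.1, -0.2, -0.2]
opening: 0.0702
```

```bash
python3 - <<'E'
from h import *
np.set_printoptions(precision=4,suppress=True)
s=ctrl.snapshot("wrist");c=ctrl.get_calibration("wrist");p,R,o=pose();print(p,R.as_matrix()[:,1],o["force"],o["opening"],o["clock"])
b=blob(s,(105,110,60),(125,255,255));x,y,w,h,_=b[1];print(b,onz(c,(x+w/2,y+h/2),.049))
T=ctrl.snapshot("top");ct=ctrl.get_calibration("top");cv2.imwrite("pics/t4.png",T);cv2.imwrite("pics/w7.png",s)
b=blob(T,(105,110,60),(125,255,255));x,y,w,h,_=b[1];print(b,onz(ct,(x+w/2,y+h/2),.049))
print(go([.4785,-.188,.19],94.8))
E
```

```text
[0.4997 0.1296 0.2315] [-0.0857  0.9963  0.0032] [-0.3073  0.5352 -0.9427] 0.06999926367251867 15.8167
(array([274.4465, 180.2835]), array([ 246,  150,   58,   61, 2674], dtype=int32)) [0.4963 0.1299 0.049 ]
(array([396.6719, 132.8906]), array([391, 127,  12,  12,  64], dtype=int32)) [ 0.7746 -0.3994  0.049 ]
(array([ 0.039 , -0.3144, -0.0476]), array([ 0.1,  0.3, -0.1]))
```

Call:
drive_tool([
  [[0, -0.04, -0.006], [0, 0, 0], 1],
  [[0, -0.08, -0.012], [0, 0, 0], 1],
  [[0, -0.12, -0.018], [0, 0, 0], 1],
  [[0, -0.16, -0.024], [0, 0, 0], 1],
  [[0, -0.2, -0.03], [0, 0, 0], 1],
  [[0.01, -0.24, -0.036], [0, 0, 0], 1],
  [[0.02, -0.275, -0.042], [0, 0, 0], 1],
  [[0.03, -0.305, -0.047], [0, 0, 0], 1],
  [[0.04, -0.315, -0.048], [0, 0, 0], 1],
  [[0.04, -0.315, -0.048], [0, 0, 0], 1],
  [[0.04, -0.315, -0.048], [0, 0, 0], 1],
])

```text
clock: 16.78
tool_pos: [0.4771, -0.1889, 0.1873]
orientation: [65.9, 89.8, 70.7]
force: [0.1, 0.3, -0.2]
opening: 0.0872
```

```bash
python3 - <<'E'
from h import *
np.set_printoptions(precision=4,suppress=True)
s=ctrl.snapshot("wrist");c=ctrl.get_calibration("wrist");p,R,o=pose();print(p,R.as_matrix()[:,1],o["joint_pos"],o["clock"])
cv2.imwrite("pics/w8.png",s)
for d in ctrl.landmark_of("wrist","dropper_bottle"):print(d["confidence"],d["pixel"],onz(c,d["pixel"],0))
for d in ctrl.cut_out("wrist","dropper_bottle"):
    ys,xs=np.nonzero(d["pixels"]);print(d["confidence"],xs.min(),xs.max(),ys.min(),ys.max())
E
```

```text
[ 0.4778 -0.1884  0.1882] [-0.0851  0.9964  0.0022] [  0.3065   6.9809 -22.6516  -0.1559 -60.2234 -85.3504] 16.8333
0.71 [275.9, 190.3] [ 0.4845 -0.1865  0.    ]
0.84 257 297 169 224
```

View pics/w8.png

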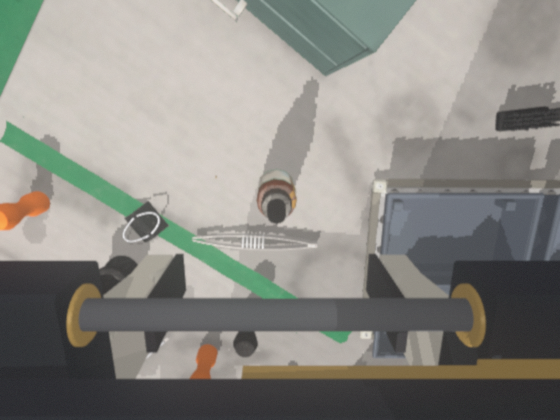

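```bash
python3 - <<'E'
from h import *
np.set_printoptions(precision=4,suppress=True)
c=ctrl.get_calibration("wrist");print(onz(c,(277,213),.1),onz(c,(277,195),.06),onz(c,(277,187),.0))
E
```

```text
[ 0.4779 -0.186   0.1   ] [ 0.475  -0.1861  0.06  ] [ 0.4824 -0.1851  0.    ]
```

Call:
drive_tool([
  [[0.03, 0.0015, 0], [0, 0, 0], 1],
  [[0.065, 0.0015, 0], [0, 0, 0], 1],
  [[0.095, 0.0015, 0], [0, 0, 0], 1],
  [[0.12, 0.0015, 0], [0, 0, 0], 1],
  [[0.135, 0.0015, 0], [0, 0, 0], 1],
  [[0.143, 0.0015, 0], [0, 0, 0], 1],
  [[0.147, 0.0015, 0], [0, 0, 0], 1],
  [[0.147, 0.0015, 0], [0, 0, 0], 0.6],
  [[0.147, 0.0015, 0], [0, 0, 0], 0.2],
  [[0.147, 0.0015, 0], [0, 0, 0], 0],
  [[0.147, 0.0015, 0], [0, 0, 0], 0],
  [[0.147, 0.0015, 0], [0, 0, 0], 0],
  [[0.147, 0.0015, 0], [0, 0, 0], 0],
  [[0.147, 0.0015, 0], [0, 0, 0], 0],
])

```text
clock: 18.1
tool_pos: [0.4792, -0.186, 0.0426]
orientation: [19.1, 89.7, 24.0]
force: [-0.6, 0.3, -0.4]
opening: 0.0462
```

Call:
drive_tool([
  [[0.001, 0, 0], [0, 0, 0], 0],
  [[0.001, 0, 0], [0, 0, 0], 0],
  [[0.001, 0, 0], [0, 0, 0], 0],
  [[0.001, 0, 0], [0, 0, 0], 0],
  [[0.001, 0, 0], [0, 0, 0], 0],
  [[0.001, 0, 0], [0, 0, 0], 0],
])

```text
clock: 18.6
tool_pos: [0.4791, -0.186, 0.0415]
orientation: [20.0, 89.7, 25.0]
force: [0.9, 0.1, -0.7]
opening: 0.0316
```

Call:
drive_tool([
  [[-0.02, 0, 0], [0, 0, 0], 0],
  [[-0.055, 0, 0], [0, 0, 0], 0],
  [[-0.095, 0, 0], [0, 0, 0], 0],
  [[-0.13, 0, 0], [0, 0, 0], 0],
  [[-0.15, 0.02, 0.008], [0, 0, 0], 0],
  [[-0.16, 0.055, 0.022], [0, 0, 0], 0],
  [[-0.16, 0.09, 0.037], [0, 0, 0], 0],
  [[-0.16, 0.125, 0.051], [0, 0, 0], 0],
  [[-0.16, 0.16, 0.066], [0, 0, 0], 0],
  [[-0.16, 0.195, 0.08], [0, 0, 0], 0],
  [[-0.16, 0.23, 0.094], [0, 0, 0], 0],
  [[-0.16, 0.265, 0.109], [0, 0, 0], 0],
  [[-0.16, 0.295, 0.121], [0, 0, 0], 0],
  [[-0.16, 0.308, 0.127], [0, 0, 0], 0],
  [[-0.16, 0.312, 0.128], [0, 0, 0], 0],
  [[-0.16, 0.312, 0.128], [0, 0, 0], 0],
  [[-0.16, 0.312, 0.128], [0, 0, 0], 0],
])

```text
clock: 20.02
tool_pos: [0.5783, 0.1349, 0.2024]
orientation: [19.7, 89.7, 24.6]
force: [0.2, -0.3, -0.3]
opening: 0.0311
```

```bash
python3 - <<'E'
from h import *
np.set_printoptions(precision=4,suppress=True)
s=ctrl.snapshot("wrist");c=ctrl.get_calibration("wrist");p,R,o=pose();print(p,R.as_matrix()[:,1],o["force"],o["opening"],o["clock"])
cv2.imwrite("pics/w9.png",s); print(go([.5805,.135,.0505],94.7))
E
```

```text
[0.5783 0.1345 0.2026] [-0.0859  0.9963  0.0016] [ 0.227  -0.8576 -1.0885] 0.03143497475376365 20.0667
(array([0.1521, 0.    , 0.0015]), array([ 0.2,  0.3, -0.1]))
```

View pics/w9.png

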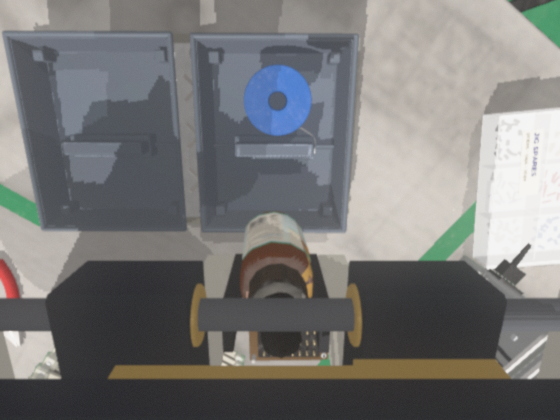

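The reel stands flat in the lower tray's wide compartment at (278,101), and the bottle is held upright. All four rim corners of both trays are visible, so I can locate them again.

```bash
python3 - <<'E'
from h import *
np.set_printoptions(precision=4,suppress=True)
c=ctrl.get_calibration("wrist")
for n,q in(("lower",[(192,37),(356,36),(347,232),(201,233)]),("upper",[(5,33),(171,33),(184,230),(43,230)])):
    r=np.array([onz(c,k,.045)[:2] for k in q]);C=r.mean(0);d=(r[3]-r[0]+r[2]-r[1])/2;a=np.arctan2(d[1],d[0])
    yy=-np.array([np.cos(a),np.sin(a)]);print(n,C,np.linalg.norm(d),np.linalg.norm(r[1]-r[0]),np.degrees(a),"wide",C+.037*yy,"narrow",C-.045*yy)
print("reel",onz(c,(277,101),.049))
E
```

```text
lower [0.5357 0.1303] 0.16560952052842662 0.1300279994474819 4.843104091056921 wide [0.4988 0.1272] narrow [0.5805 0.1341]
upper [ 0.5458 -0.017 ] 0.16554115514517728 0.13106259888433366 4.333959686330935 wide [ 0.5089 -0.0198] narrow [ 0.5907 -0.0136]
reel [0.5017 0.1299 0.049 ]
```

Call:
drive_tool([
  [[0.03, 0, 0.002], [0, 0, 0], 0],
  [[0.065, 0, 0.002], [0, 0, 0], 0],
  [[0.095, 0, 0.002], [0, 0, 0], 0],
  [[0.12, 0, 0.002], [0, 0, 0], 0],
  [[0.135, 0, 0.002], [0, 0, 0], 0],
  [[0.144, 0, 0.002], [0, 0, 0], 0],
  [[0.149, 0, 0.002], [0, 0, 0], 0],
  [[0.151, 0, 0.002], [0, 0, 0], 0],
  [[0.152, 0, 0.002], [0, 0, 0], 0],
  [[0.152, 0, 0.002], [0, 0, 0], 0],
  [[0.152, 0, 0.002], [0, 0, 0], 0],
])

```text
clock: 20.98
tool_pos: [0.5816, 0.1353, 0.0516]
orientation: [20.6, 89.6, 25.5]
force: [0.2, 0.1, -0.1]
opening: 0.0315
```

Call:
drive_tool([
  [[0.0008, 0, 0], [0, 0, 0], 0],
  [[0.0014, 0, 0], [0, 0, 0], 0],
  [[0.0014, 0, 0], [0, 0, 0], 0],
  [[0.0014, 0, 0], [0, 0, 0], 0.6],
  [[0.0014, 0, 0], [0, 0, 0], 0.6],
  [[0.0014, 0, 0], [0, 0, 0], 0.6],
  [[0.0014, 0, 0], [0, 0, 0], 0.6],
  [[-0.01, 0, 0], [0, 0, 0], 0.7],
  [[-0.03, 0, 0], [0, 0, 0], 0.7],
  [[-0.06, 0, 0], [0, 0, 0], 0.7],
  [[-0.1, 0, 0], [0, 0, 0], 0.7],
  [[-0.14, 0, 0], [0, 0, 0], 0.8],
  [[-0.17, 0, 0], [0, 0, 0], 0.8],
  [[-0.18, 0, 0], [0, 0, 0], 0.8],
  [[-0.18, 0, 0], [0, 0, 0], 0.8],
])

```text
clock: 22.23
tool_pos: [0.5821, 0.1353, 0.2365]
orientation: [20.2, 89.2, 25.2]
force: [0.0, 0.6, -0.5]
opening: 0.0698
```

```bash
python3 - <<'E'
from h import *
np.set_printoptions(precision=4,suppress=True)
p,R,o=pose();print(p,R.as_matrix()[:,1],o["joint_pos"],o["clock"],go([.575,-.338,.19],94.7),go([.621,-.205,.19],94.7))
E
```

```text
[0.5821 0.1353 0.2365] [-0.0864  0.9963  0.0048] [  31.8703   12.4724   -9.3083    0.1006  -67.4306 -116.9542] 22.2333 (array([ 0.0436, -0.4712, -0.0485]), array([ 0.3,  0.7, -0.3])) (array([ 0.045 , -0.3426,  0.0088]), array([ 0.3,  0.7, -0.3]))
```

Call:
drive_tool([
  [[0, -0.04, -0.01], [0, 0, 0], 1],
  [[0, -0.08, -0.016], [0, 0, 0], 1],
  [[0, -0.12, -0.022], [0, 0, 0], 1],
  [[0, -0.16, -0.028], [0, 0, 0], 1],
  [[0, -0.2, -0.034], [0, 0, 0], 1],
  [[0, -0.24, -0.038], [0, 0, 0], 1],
  [[0, -0.28, -0.042], [0, 0, 0], 1],
  [[0, -0.32, -0.045], [0, 0, 0], 1],
  [[0.01, -0.36, -0.047], [0, 0, 0], 1],
  [[0.02, -0.4, -0.048], [0, 0, 0], 1],
  [[0.03, -0.44, -0.048], [0, 0, 0], 1],
  [[0.044, -0.465, -0.048], [0, 0, 0], 1],
  [[0.054, -0.471, -0.048], [0, 0.7, 0], 1],
  [[0.054, -0.471, -0.048], [0, 0.7, 0], 1],
  [[0.054, -0.471, -0.048], [0, 0.7, 0], 1],
  [[0.054, -0.471, -0.048], [0, 0.7, 0], 1],
])

```text
clock: 23.57
tool_pos: [0.5757, -0.3368, 0.1798]
orientation: [81.9, 89.7, 86.9]
force: [0.5, 0.2, 1.6]
opening: 0.0878
```

```bash
python3 - <<'E'
from h import *
np.set_printoptions(precision=4,suppress=True)
s=ctrl.snapshot("wrist");c=ctrl.get_calibration("wrist");p,R,o=pose();print(p,R.as_matrix()[:,1],o["joint_pos"],o["clock"])
T=ctrl.snapshot("top");cv2.imwrite("pics/t5.png",T)
for d in ctrl.landmark_of("wrist","loupe"):print(d["confidence"],d["pixel"],onz(c,d["pixel"],0))
for d in ctrl.cut_out("wrist","loupe"):
    ys,xs=np.nonzero(d["pixels"]);print(d["confidence"],xs.min(),xs.max(),ys.min(),ys.max())
m=np.hstack([s[100:310,120:400],T[125:335,120:400]]);cv2.imwrite("pics/m1.png",cv2.resize(m,(800,300),interpolation=cv2.INTER_CUBIC))
E
```

```text
[ 0.576  -0.3367  0.1804] [-0.0877  0.9961  0.0045] [-13.7621  21.5704  -3.8331  -0.3018 -64.5877 -71.0773] 23.6167
0.62 [269.4, 193.0] [ 0.5838 -0.3406 -0.    ]
0.67 249 292 175 222
```

View pics/m1.png

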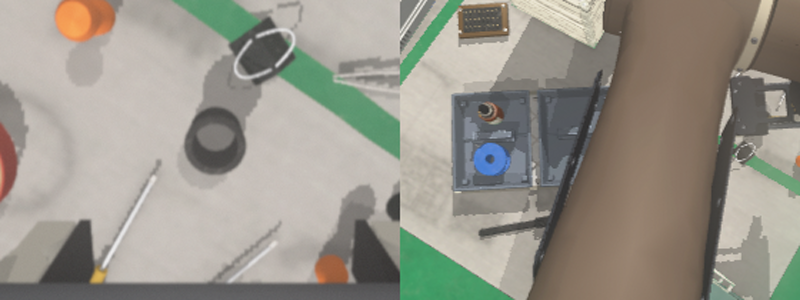

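```bash
python3 - <<'E'
from h import *
np.set_printoptions(precision=4,suppress=True)
c=ctrl.get_calibration("wrist");a=onz(c,(270.5,201),.036);print(a,onz(c,(270.5,198.5),.018));print(go([a[0],a[1],.006],94.7), pose()[0])
for q in((165,112),(322,135),(355,290)):print(onz(c,q,0))
E
```

```text
[ 0.5822 -0.3395  0.036 ] [ 0.5848 -0.3394  0.018 ]
(array([ 0.1748, -0.004 ,  0.0053]), array([ 0.3,  0.1, -0.2])) [ 0.5762 -0.3368  0.1808]
[ 0.5174 -0.4406  0.    ]
[ 0.5253 -0.2971  0.    ]
[ 0.6809 -0.2426  0.    ]
```

Call:
drive_tool([
  [[0.03, -0.0035, 0.0055], [0, 0, 0], 1],
  [[0.065, -0.0035, 0.0055], [0, 0, 0], 1],
  [[0.1, -0.0035, 0.0055], [0, 0, 0], 1],
  [[0.13, -0.0035, 0.0055], [0, 0, 0], 1],
  [[0.15, -0.0035, 0.0055], [0, 0, 0], 1],
  [[0.165, -0.0035, 0.0055], [0, 0, 0], 1],
  [[0.172, -0.0035, 0.0055], [0, 0, 0], 1],
  [[0.1745, -0.0035, 0.0055], [0, 0, 0], 1],
  [[0.1745, -0.0035, 0.0055], [0, 0, 0], 0.5],
  [[0.1745, -0.0035, 0.0055], [0, 0, 0], 0],
  [[0.1745, -0.0035, 0.0055], [0, 0, 0], 0],
  [[0.1745, -0.0035, 0.0055], [0, 0, 0], 0],
  [[0.1745, -0.0035, 0.0055], [0, 0, 0], 0],
  [[0.1745, -0.0035, 0.0055], [0, 0, 0], 0],
  [[0.1745, -0.0035, 0.0055], [0, 0, 0], 0],
  [[0.1745, -0.0035, 0.0055], [0, 0, 0], 0],
  [[0.1745, -0.0035, 0.0055], [0, 0, 0], 0],
  [[0.1745, -0.0035, 0.0055], [0, 0, 0], 0],
])

```text
clock: 25.27
tool_pos: [0.5823, -0.339, 0.0064]
orientation: [59.7, 89.7, 64.7]
force: [-0.6, 0.8, 2.3]
opening: 0.0364
```

Call:
drive_tool([
  [[-0.02, 0, 0], [0, 0, 0], 0],
  [[-0.055, 0, 0], [0, 0, 0], 0],
  [[-0.095, 0, 0], [0, 0, 0], 0],
  [[-0.135, 0, 0], [0, 0, 0], 0],
  [[-0.165, 0.02, -0.003], [0, 0, 0], 0],
  [[-0.18, 0.055, -0.008], [0, 0, 0], 0],
  [[-0.18, 0.095, -0.013], [0, 0, 0], 0],
  [[-0.18, 0.135, -0.019], [0, 0, 0], 0],
  [[-0.18, 0.175, -0.024], [0, 0, 0], 0],
  [[-0.18, 0.215, -0.03], [0, 0, 0], 0],
  [[-0.18, 0.255, -0.035], [0, 0, 0], 0],
  [[-0.18, 0.29, -0.04], [0, 0, 0], 0],
  [[-0.18, 0.315, -0.044], [0, 0, 0], 0],
  [[-0.18, 0.324, -0.045], [0, 0, 0], 0],
  [[-0.18, 0.324, -0.045], [0, 0, 0], 0],
  [[-0.18, 0.324, -0.045], [0, 0, 0], 0],
  [[-0.18, 0.324, -0.045], [0, 0, 0], 0],
])

```text
clock: 26.68
tool_pos: [0.5088, -0.0216, 0.1876]
orientation: [60.4, 89.7, 65.4]
force: [-0.0, 0.7, -0.2]
opening: 0.0363
```

```bash
python3 - <<'E'
from h import *
np.set_printoptions(precision=4,suppress=True)
s=ctrl.snapshot("wrist");p,R,o=pose();print(p,R.as_matrix()[:,1],o["force"],o["opening"],o["clock"]);cv2.imwrite("pics/w10.png",s)
print(go([.509,-.0195,.0155],94.5))
E
```

```text
[ 0.5088 -0.0218  0.1876] [-0.0869  0.9962  0.004 ] [ 0.8723 -0.269   0.046 ] 0.03626870522828974 26.7333
(array([ 0.1721,  0.0016, -0.    ]), array([ 0.5,  0.1, -0.2]))
```

View pics/w10.png

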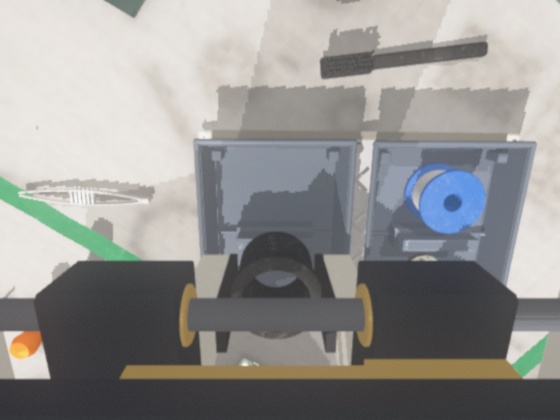

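Call:
drive_tool([
  [[0.03, 0.002, 0], [0, 0, 0], 0],
  [[0.065, 0.002, 0], [0, 0, 0], 0],
  [[0.1, 0.002, 0], [0, 0, 0], 0],
  [[0.13, 0.002, 0], [0, 0, 0], 0],
  [[0.15, 0.002, 0], [0, 0, 0], 0],
  [[0.162, 0.002, 0], [0, 0, 0], 0],
  [[0.168, 0.002, 0], [0, 0, 0], 0],
  [[0.171, 0.002, 0], [0, 0, 0], 0],
  [[0.172, 0.002, 0], [0, 0, 0], 0],
  [[0.172, 0.002, 0], [0, 0, 0], 0],
  [[0.172, 0.002, 0], [0, 0, 0], 0],
])

```text
clock: 27.65
tool_pos: [0.5096, -0.0192, 0.0163]
orientation: [49.6, 89.7, 54.5]
force: [-0.4, -0.1, -0.7]
opening: 0.0366
```

Call:
drive_tool([
  [[0.001, 0, 0], [0, 0, 0], 0],
  [[0.001, 0, 0], [0, 0, 0], 0],
  [[0.001, 0, 0], [0, 0, 0], 0.55],
  [[0.001, 0, 0], [0, 0, 0], 0.55],
  [[0.001, 0, 0], [0, 0, 0], 0.55],
  [[0.001, 0, 0], [0, 0, 0], 0.55],
  [[-0.01, 0, 0], [0, 0, 0], 0.55],
  [[-0.03, 0, 0], [0, 0, 0], 0.55],
  [[-0.065, 0, 0], [0, 0, 0], 0.55],
  [[-0.105, 0, 0], [0, 0, 0], 0.6],
  [[-0.145, 0, 0], [0, 0, 0], 0.7],
  [[-0.185, 0, 0], [0, 0, 0], 0.8],
  [[-0.21, 0, 0], [0, 0, 0], 1],
  [[-0.21, 0, 0], [0, 0, 0], 1],
  [[-0.21, 0, 0], [0, 0, 0], 1],
])

```text
clock: 28.9
tool_pos: [0.5097, -0.0199, 0.2281]
orientation: [35.5, 89.5, 40.5]
force: [-1.1, -0.2, -0.7]
opening: 0.0803
```

```bash
python3 - <<'E'
from h import *
np.set_printoptions(precision=4,suppress=True)
s=ctrl.snapshot("wrist");cv2.imwrite("pics/w11.png",s)
p,R,o=pose();print(p,R.as_matrix()[:,1],o["clock"],go([.615,-.205,.21],94.5))
E
```

```text
[ 0.5087 -0.0201  0.2265] [-0.0864  0.9962  0.005 ] 28.95 (array([ 0.0159, -0.1935,  0.0898]), array([ 0.5,  0.3, -0.3]))
```

Call:
drive_tool([
  [[0, -0.035, 0.016], [0, 0, 0], 1],
  [[0, -0.07, 0.032], [0, 0, 0], 1],
  [[0, -0.105, 0.048], [0, 0, 0], 1],
  [[0.01, -0.14, 0.065], [0, 0, 0], 1],
  [[0.016, -0.175, 0.081], [0, 0, 0], 1],
  [[0.016, -0.19, 0.089], [0, 0.3, 0], 1],
  [[0.016, -0.1935, 0.09], [0, 0.3, 0], 1],
  [[0.016, -0.1935, 0.09], [0, 0.3, 0], 1],
  [[0.016, -0.1935, 0.09], [0, 0.3, 0], 1],
])

```text
clock: 29.7
tool_pos: [0.6144, -0.2047, 0.2084]
orientation: [119.8, 89.6, 124.7]
force: [-0.3, 0.1, 0.3]
opening: 0.0877
```

```bash
python3 - <<'E'
from h import *
np.set_printoptions(precision=4,suppress=True)
s=ctrl.snapshot("wrist");c=ctrl.get_calibration("wrist");p,R,o=pose();print(p,R.as_matrix()[:,1],o["clock"])
for d in ctrl.landmark_of("wrist","stamp"):print(d["confidence"],d["pixel"],onz(c,d["pixel"],0))
for d in ctrl.cut_out("wrist","stamp"):
    ys,xs=np.nonzero(d["pixels"]);print(d["confidence"],xs.min(),xs.max(),ys.min(),ys.max())
w=cv2.imread("pics/w11.png");m=np.vstack([cv2.resize(s[90:300,150:430],(560,420),interpolation=cv2.INTER_CUBIC),w[90:270]]);print(m.shape);cv2.imwrite("pics/m2.png",m)
E
```

```text
[ 0.6145 -0.2043  0.2091] [-0.0867  0.9962  0.0055] 29.75
0.76 [227.2, 234.6] [ 0.6786 -0.2494 -0.    ]
0.72 [56.2, 54.4] [ 0.5129 -0.4171  0.    ]
0.63 [273.4, 192.1] [ 0.6274 -0.2037  0.    ]
0.88 0 65 33 68
0.68 260 285 181 215
0.57 210 238 225 264
(600, 560, 3)
```

View pics/m2.png

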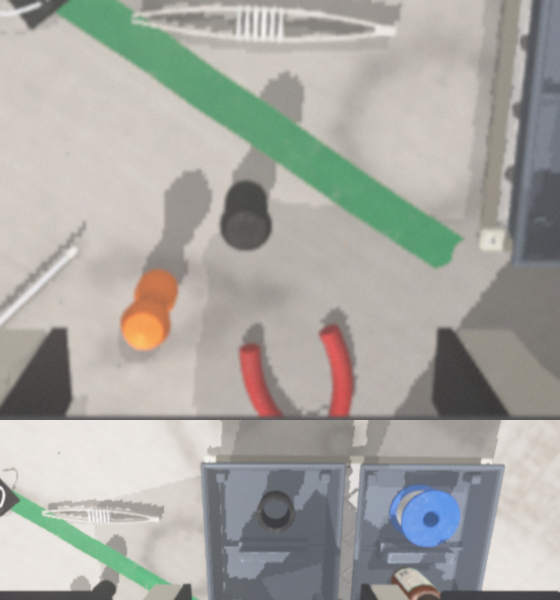

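The black stamp's top is at wrist px (273,202). Its orange look-alike is at (224,252), so it's clear which is meant. The loupe stands in the second tray's wide compartment.

```bash
python3 - <<'E'
from h import *
np.set_printoptions(precision=4,suppress=True)
c=ctrl.get_calibration("wrist");a=onz(c,(273,203),.058);print(a,onz(c,(273,190),.0),pose()[0]);print(go([a[0],a[1],.03],94.5))
print([onz(c,q,.01) for q in((275,265),(316,255))])
E
```

```text
[ 0.624  -0.2041  0.058 ] [ 0.6261 -0.204   0.    ] [ 0.6148 -0.2039  0.2101]
(array([ 0.1801, -0.0019,  0.0093]), array([ 0.5, -0. , -0.3]))
[array([ 0.7065, -0.1949,  0.01  ]), array([ 0.6911, -0.1521,  0.01  ])]
```

Call:
drive_tool([
  [[0.03, -0.001, 0.0085], [0, 0, 0], 1],
  [[0.065, -0.001, 0.0085], [0, 0, 0], 1],
  [[0.1, -0.001, 0.0085], [0, 0, 0], 1],
  [[0.13, -0.001, 0.0085], [0, 0, 0], 1],
  [[0.155, -0.001, 0.0085], [0, 0, 0], 0.8],
  [[0.17, -0.001, 0.0085], [0, 0, 0], 0.7],
  [[0.178, -0.001, 0.0085], [0, 0, 0], 0.7],
  [[0.182, -0.001, 0.0085], [0, 0, 0], 0.7],
  [[0.182, -0.001, 0.0085], [0, 0, 0], 0.5],
  [[0.182, -0.001, 0.0085], [0, 0, 0], 0.2],
  [[0.182, -0.001, 0.0085], [0, 0, 0], 0],
  [[0.182, -0.001, 0.0085], [0, 0, 0], 0],
  [[0.182, -0.001, 0.0085], [0, 0, 0], 0],
  [[0.182, -0.001, 0.0085], [0, 0, 0], 0],
  [[0.182, -0.001, 0.0085], [0, 0, 0], 0],
  [[0.182, -0.001, 0.0085], [0, 0, 0], 0],
  [[0.182, -0.001, 0.0085], [0, 0, 0], 0],
  [[0.182, -0.001, 0.0085], [0, 0, 0], 0],
])

```text
clock: 31.35
tool_pos: [0.6236, -0.2034, 0.0285]
orientation: [88.7, 89.7, 93.7]
force: [-0.3, -0.6, 3.6]
opening: 0.0209
```

Call:
drive_tool([
  [[-0.015, 0, 0], [0, 0, 0], 0],
  [[-0.045, 0, 0], [0, 0, 0], 0],
  [[-0.085, 0, 0], [0, 0, 0], 0],
  [[-0.125, 0, 0], [0, 0, 0], 0],
  [[-0.15, 0.01, -0.01], [0, 0, 0], 0],
  [[-0.16, 0.035, -0.016], [0, 0, 0], 0],
  [[-0.16, 0.07, -0.017], [0, 0, 0], 0],
  [[-0.16, 0.105, -0.017], [0, 0, 0], 0],
  [[-0.16, 0.14, -0.017], [0, 0, 0], 0],
  [[-0.16, 0.17, -0.017], [0, 0, 0], 0],
  [[-0.16, 0.187, -0.017], [0, 0, 0], 0],
  [[-0.16, 0.192, -0.017], [0, 0, 0], 0],
  [[-0.16, 0.192, -0.017], [0, 0, 0], 0],
  [[-0.16, 0.192, -0.017], [0, 0, 0], 0],
])

```text
clock: 32.52
tool_pos: [0.5897, -0.0145, 0.1892]
orientation: [94.2, 89.7, 99.2]
force: [-0.1, -1.0, -0.9]
opening: 0.0213
```

```bash
python3 - <<'E'
from h import *
np.set_printoptions(precision=4,suppress=True)
s=ctrl.snapshot("wrist");p,R,o=pose();print(p,R.as_matrix()[:,1],o["force"],o["opening"],o["clock"]);cv2.imwrite("pics/w12.png",s)
print(go([.5905,-.0136,.0375],94.5))
E
```

```text
[ 0.5897 -0.015   0.1892] [-0.0875  0.9962  0.0048] [ 0.2729 -0.8136 -0.067 ] 0.02135966940764558 32.5667
(array([0.1517, 0.0006, 0.001 ]), array([ 0.5, -0. , -0.3]))
```

View pics/w12.png

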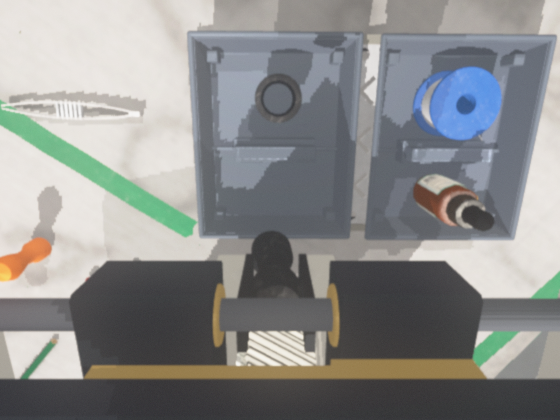

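Call:
drive_tool([
  [[0.03, 0.001, 0.001], [0, 0, 0], 0],
  [[0.065, 0.001, 0.001], [0, 0, 0], 0],
  [[0.095, 0.001, 0.001], [0, 0, 0], 0],
  [[0.12, 0.001, 0.001], [0, 0, 0], 0],
  [[0.135, 0.001, 0.001], [0, 0, 0], 0],
  [[0.143, 0.001, 0.001], [0, 0, 0], 0],
  [[0.148, 0.001, 0.001], [0, 0, 0], 0],
  [[0.15, 0.001, 0.001], [0, 0, 0], 0],
  [[0.1515, 0.001, 0.001], [0, 0, 0], 0],
  [[0.1515, 0.001, 0.001], [0, 0, 0], 0],
  [[0.1515, 0.001, 0.001], [0, 0, 0], 0],
])

```text
clock: 33.48
tool_pos: [0.5912, -0.0132, 0.0387]
orientation: [75.5, 89.7, 80.6]
force: [-0.5, 0.3, 0.4]
opening: 0.021
```

Call:
drive_tool([
  [[0.0007, 0, 0], [0, 0, 0], 0],
  [[0.0013, 0, 0], [0, 0, 0], 0],
  [[0.0013, 0, 0], [0, 0, 0], 0],
  [[0.0013, 0, 0], [0, 0, 0], 0],
])

```text
clock: 33.82
tool_pos: [0.5914, -0.0131, 0.0377]
orientation: [69.2, 89.7, 74.2]
force: [0.1, -0.1, 1.1]
opening: 0.0216
```

Call:
drive_tool([
  [[0, 0, 0], [0, 0, 0], 0.5],
  [[0, 0, 0], [0, 0, 0], 0.5],
  [[0, 0, 0], [0, 0, 0], 0.5],
  [[0, 0, 0], [0, 0, 0], 0.5],
  [[0, 0, 0], [0, 0, 0], 0.5],
  [[-0.01, 0, 0], [0, 0, 0], 0.5],
  [[-0.03, 0, 0], [0, 0, 0], 0.5],
  [[-0.06, 0, 0], [0, 0, 0], 0.5],
  [[-0.1, 0, 0], [0, 0, 0], 0.5],
  [[-0.14, 0, 0], [0, 0, 0], 0.5],
  [[-0.18, 0, 0], [0, 0, 0], 0.5],
  [[-0.22, 0, 0], [0, 0, 0], 0.5],
  [[-0.23, -0.02, 0], [0, 0, 0], 0.5],
  [[-0.23, -0.06, -0.02], [0, 0, 0], 0.5],
  [[-0.23, -0.1, -0.04], [0, 0, 0], 0.5],
  [[-0.23, -0.14, -0.06], [0, 0, 0], 0.5],
  [[-0.23, -0.18, -0.07], [0, 0, 0], 0.5],
  [[-0.23, -0.2, -0.07], [0, 0, 0], 0.5],
  [[-0.23, -0.2, -0.07], [0, 0, 0], 0.5],
  [[-0.23, -0.2, -0.07], [0, 0, 0], 0.5],
])

```text
clock: 35.48
tool_pos: [0.5382, -0.2212, 0.2672]
orientation: [66.4, 89.7, 71.2]
force: [-0.6, 0.7, 0.0]
opening: 0.0438
```

```bash
python3 - <<'E'
from h import *
np.set_printoptions(precision=4,suppress=True)
s=ctrl.snapshot("side");t=ctrl.snapshot("top");p,R,o=pose();print(p,o["force"],o["clock"])
cv2.imwrite("pics/f1.png",np.hstack([cv2.resize(s[120:240,215:335],(400,400),interpolation=cv2.INTER_CUBIC),cv2.resize(t[170:280,145:255+0],(400,400),interpolation=cv2.INTER_CUBIC)]))
E
```

```text
[ 0.5387 -0.2195  0.267 ] [-0.4297 -0.26    0.5886] 35.5833
```

The viewer's picture limit is used up, so I'll check the end state with numbers.

```bash
python3 - <<'E'
from h import *
np.set_printoptions(precision=4,suppress=True)
ex=dict(loupe=(.5095,-.0195,.036),stamp=(.591,-.0133,.060),solder_reel=(.4995,.1295,.04),dropper_bottle=(.5815,.135,.102))
for n in("side","top"):
    ctrl.snapshot(n);c=ctrl.get_calibration(n)
    pr=lambda X:(lambda q:np.round([q[0]/q[2]*c["fx"]+c["cx"],q[1]/q[2]*c["fy"]+c["cy"]]))(c["R"]@np.array(X)+c["t"])
    for k,(x,y,h) in ex.items():
        print(n,k,"expect base/top",pr((x,y,.009)),pr((x,y,.009+h)))
        for d in ctrl.cut_out(n,k):
            ys,xs=np.nonzero(d["pixels"])
            if abs(d["pixel"][0]-pr((x,y,.03))[0])<40: print("   ",round(d["confidence"],2),xs.min(),xs.max(),ys.min(),ys.max())
        for d in ctrl.landmark_of(n,k): print("    lm",round(d["confidence"],2),np.round(d["pixel"]))
E
```

```text
side loupe expect base/top [264. 204.] [263. 191.]
    0.76 255 271 187 205
    lm 0.71 [262. 207.]
side stamp expect base/top [297. 201.] [297. 179.]
    0.72 265 279 305 339
    0.56 292 301 179 200
    lm 0.86 [273. 337.]
    lm 0.68 [349. 260.]
    lm 0.47 [295. 200.]
side solder_reel expect base/top [259. 177.] [258. 164.]
    lm 0.86 [264. 175.]
    lm 0.72 [295. 198.]
side dropper_bottle expect base/top [288. 175.] [287. 140.]
    0.89 281 294 141 173
    0.3 238 318 169 224
    lm 0.57 [291. 173.]
top loupe expect base/top [245. 235.] [244. 234.]
top stamp expect base/top [243. 203.] [242. 200.]
    0.5 248 274 237 256
    lm 0.52 [404. 235.]
top solder_reel expect base/top [186. 237.] [182. 236.]
top dropper_bottle expect base/top [186. 205.] [176. 199.]
```

```bash
python3 -c "
from plant import ctrl
print(ctrl.close_job())"
```

```text
the job is handed in; nothing more can be done
None
```

Both kits are made up on the carrier and the job is handed in, at about 36 s of the 134 s allowed. I lifted the upper tray out first and set it on the free half, within about 2–3 mm and 1° of its place. Then I put the reel and bottle in the lower tray, and the loupe and black stamp in the lifted one, in that order.

**Last checks:** After the last release the side camera found the loupe, stamp and bottle within a few pixels of where they should stand, at full upright height. The arm was about 0.2 m away from the trays and touching nothing. No force reading passed 4 N, though I read forces only at the end of each move.

**Checks that fell short:**
- **Final picture:** I had used all 16 views, so the end state was checked only by the recognition networks. The stamp's release in particular was not seen by eye.
- **Top view:** The networks found none of the four items in the trays, possibly because the arm was in the way.
- **Reel:** The side network gave only a reference point for it at the end (5 px from where its axis should be), not an outline. Wrist pictures taken after its release showed it standing flat.
- **Grip readings:** Round items measured 1–3 mm under their nominal diameters when gripped, but none slipped.

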